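# Hang a slide carrier on the notched rail of a staining trough

## Task

Take the wire slide carrier out of the shallow glass dish by its blue grip, keep it upright, and lower it gently into the glass staining trough so that its bent steel lip hooks over the steel rail on the trough's near wall. Then, with the lip bearing lightly on the rail, work the carrier along the wall until you feel the lip drop fully home into the rail's single notch, and let go, leaving it hanging inside the trough. Where the notch stands along the wall has to be felt for; the glass must not be pressed hard, the trough must not be shoved along the bench, and the blue-lidded cup and the white-capped bottle behind stay where they are.

Things in the scene. Friction and masses are not known exactly. Their poses are not given: they have to be found in the camera images.
- trough: Clear glass staining trough, open on top, loose on the bench, 1.2 kg: 110 (x) by 220 (y) by 95 mm high, walls 5 mm, floor 6 mm thick. Origin: centre of its underside, z up. The near wall, which carries the steel rail, is its -x wall (turned at most 0.2 rad from the robot's y). More than about 6 N sideways makes it slide; glass and rail are stiff, about 20 N per mm.
- rail_line (a point): Point fixed to the trough (its axes): middle of the near wall, on the rail's centre line, at the height of the rail's top, 105 mm above the bench. The steel rail stands on the wall, 7 mm thick (x), 170 mm long (y). Its one notch, at mid-length, is 20 mm wide (y), 6 mm deep, mouth chamfered 1.5 mm; the notch's centre is at y = -25 to +25 mm from here, not reported.
- carrier: Steel wire rack of six glass slides, 0.16 to 0.26 kg; origin: centre of its underside, z up. Rack 44 (x) by 86 (y) by 34 mm high; grip on a thin wire bail above it, bent lip on its -x side. It stands upright in a shallow glass dish, 3 mm above the bench, its x axis within 0.6 rad of the robot's.
- carrier_grip (a point): Centre of the carrier's blue plastic grip, a block 14 (x) by 46 (y) by 20 mm (z), 118 mm above the carrier's underside, carrier's axes. Pinch it across its x faces: nothing is beside it, and the lip's top lies 41 mm below it.
- carrier_lip (a point): Middle of the underside of the lip's bridge, which comes to bear on the rail; carrier's axes; x = -30.5, z = -44 mm from the grip. A strap 17 mm wide (y) rises on the rack's -x side, runs level to -x and turns down as a tail ending 20 mm below this point. The slot between is 11 mm wide (x), centred here. 105 mm above the bench on the rail, 99 mm when home in the notch.
- cup_1: Small grey cup with a blue lid, 60 mm across, 56 mm high, loose, against the back of the bench; origin: centre of its underside. A bystander.
- bottle_3: White-capped clear bottle, 52 mm across, 106 mm high, loose, against the back of the bench; origin: centre of its underside. A bystander.

How it is judged:
On the way:
1. the lip is hooked over the rail and bears on the rail's top (underside of the bridge 103 to 108 mm above the trough's underside, contact felt), tail outside, rack inside (z of carrier_lip in the frame of trough between 0.103 and 0.108 m and x of carrier_lip in the frame of trough between -0.0595 and -0.0475 m and y of carrier_lip in the frame of trough between -0.065 and 0.065 m and contact force between carrier and trough above 0.2 N), for 0.2 s.
At the end, for the whole second after the job is handed in: The carrier hangs in the trough, lip fully in the notch: bridge underside 97 to 101.5 mm above the trough's underside (99 in the notch, 105 on the rail), within 6 mm of the rail's centre line, rack inside, tail outside; carrier upright within 0.12 rad, trough flat within 0.03 rad (z of carrier_lip in the frame of trough between 0.097 and 0.1015 m and x of carrier_lip in the frame of trough between -0.0595 and -0.0475 m and y of carrier_lip in the frame of trough between -0.065 and 0.065 m and angle between carrier_grip's own z axis and vertical below 0.12 rad and angle between trough's own z axis and vertical below 0.03 rad); the robot touches nothing.
It fails at once if the carrier is pressed against the glass trough or its rail with more than 25 N (contact force between carrier and trough above 20 N).
It fails at once if the robot itself bears on the trough with more than 10 N (contact force between the arm and trough above 10 N).
It fails at once if the trough is shoved more than 20 mm (distance of trough from where it was at the start of the episode above 0.02 m).
It fails at once if the carrier is tipped by more than 0.5 rad (angle between carrier_grip's own z axis and vertical above 0.5 rad).
It fails at once if the blue-lidded cup or the white-capped bottle is moved by more than 30 mm (distance of any of cup_1, bottle_3 from where it was at the start of the episode above 0.03 m).
It also fails if it takes over 67 s, if anything falls off the work surface, if the arm or the gripper's body presses on something with over 40 N, if the wrist force passes 120 N, or if a joint passes its speed limit or range.

## Robot

A 6-joint arm with a two-finger parallel gripper is mounted at the origin on the work surface; the furniture and walls round the work are solid. World frame = base frame: x ahead of the robot, y to its left, z up, the work surface at z = 0. Lengths are in m, angles in rad, forces in N, time in s.
With the tool pointing down it reaches from about 0.225 to 0.875 m from the base axis. Payload 3.4 kg.
Tool frame: the origin (TCP) lies on the centre line of the jaws, within the pads' length; the fingertips stand 17 mm ahead of it and the grasp point (between the pads) lies 2 mm behind it (nose_length is the distance from the TCP to the fingertips, in m); z points along the fingers, y is the line along which they close (so a half turn about z gives the same grasp; the last joint's range is limited). The gripper opens to 85 mm and grips with 20 to 120 N. Pads are 22 mm wide; open, the fingers measure 114 mm over their backs; the gripper's body (76 mm by 85 mm) begins 54 mm behind the grasp point. The pads swing forward as they close: fully open they stand 13 mm farther back than shut.
Start: joints at [-1.355, 0.276, 1.505, -0, 1.361, -0.121], TCP at [0.19, -0.543, 0.248] pointing down, gripper open.
Joint ranges: [-2.89, 2.89], [-0.75, 2.08], [0.22, 2.7], [-1.18, 4.32], [0.11, 2.71], [-2.7, 2.7]. Speed limits (rad/s): [2.57, 2.57, 3.14, 3.14, 3.14, 3.14].

## Interface

Orientations are given as a unit quaternion [w, x, y, z].
In Python, from rig import get_state, get_image, sign_off, find_in, place_of, nose_length gives the robot as it stands.
- The arm moves only by the tool apply_moves, never from a script. Its argument "deltas" is one flat list of numbers, 5 for each row, row after row: the finger opening in mm, from 0 to 85.4, then the shift along the tool's x, y, z in mm, then the turn about the tool's z in degrees. A call has 1 to 12 rows; each row is the pose to reach, as a shift and turn from the pose commanded when the call began, along the tool's axes at that moment; what a row does not reach only later rows make up. A row lasts 1/12 s, in which the tool goes at most 41.7 mm and 7.16 degrees, less where a joint would pass 70% of its speed; a pose out of reach is approached as far as the arm can. A call with a gripper value outside its range is refused whole. The fingers move at their own pace and stop on an object; "squeeze" is the grip in N (left out, the last holds). Time passes only in rows, so rows that repeat a pose let the fingers close. It gives the time, the measured TCP pose, the force, the opening and the grip force at its end, in the units of the state.
- get_state(): the state, without advancing time (a new reading comes with each control period).
- get_image(name): name is "side" or "top"; returns a dict with "frame" (420x560x3 uint8, red, green, blue), "K" (3x3 intrinsics, pixels), "position" and "orientation" of the camera in the world. Camera axes: x right, y down, z forward; pixel columns grow to the right and rows downward; lengths in m; the calibration is good to about 2 mm. A picture is of the moment at which its call begins. There is no depth.
- sign_off(): hands the job in; it is judged then, once.
Trained networks look in a picture, given as the dict that the camera call returned (one of the last four; its "shot" number tells which), for a name from the list of things; names that differ only in an ending like _2 or _b are one class to them, and where a whole thing is asked for, a point or a joint stands for the part that bears it (a point fixed in the world has none). Each returns a list of dicts, best first, with "score" (0 to 1); they miss things now and then, are a little off and sometimes report something else, mostly with a low value. They report only what shows in the picture. A call takes as long as a camera call.
- find_in(query, picture): "point" ([column, row] in pixels, amid what is visible of it).
- place_of(query, picture): "point" ([column, row] in pixels: a listed point, or the origin of a listed thing).
The state is a dict: "clock": time; "qpos": joint angles; "qd": joint speeds; "effort": joint torques, N m; "position": TCP position; "ee_rot": TCP orientation; "contact_force": force on the tool from outside, world axes, zero at the start; "moment": the same for the moment, N m; "width": finger opening in m; "gripper_force": force on a finger pad.
Only numpy, scipy, OpenCV 4.12 (cv2) and the standard library are available. Lean on these libraries where they do the work, as an engineer would, in place of code of your own. Each camera call takes 0.05 s, during which the arm holds its last target. There are 200 camera calls.

## Working session

There is one attempt and no reset: what is moved stays moved. The work goes in short steps, Python scripts to look and compute and a tool call to move; the robot and the scene stay as the last step left them, time stands still between calls to the robot, and variables do not carry over. Pictures are saved under pics/ and viewed, at most 10 in all, crops included, and the job is handed in when it is done.

Besides the shell and the picture viewer there is one more tool, called after "Call:" in YAML: its name, and indented under it one key for each argument. apply_moves: Moves the arm, as the interface text tells. Its arguments: {"type":"object","properties":{"deltas":{"type":"array"},"squeeze":{"type":"number"}},"required":["deltas"]}

```bash
mkdir -p pics; cat > h.py <<'E'
import numpy as np, cv2
from scipy.spatial.transform import Rotation as R
from rig import *
def rot(q): return R.from_quat([q[1],q[2],q[3],q[0]]).as_matrix()
def ray(im,p):
    K=np.array(im["K"]); d=rot(im["orientation"])@np.linalg.solve(K,[p[0],p[1],1.]); return np.array(im["position"]),d/np.linalg.norm(d)
def atz(im,p,z):
    o,d=ray(im,p); return o+d*(z-o[2])/d[2]
def tri(rs):
    A=np.zeros((3,3));b=np.zeros(3)
    for o,d in rs:
        P=np.eye(3)-np.outer(d,d);A+=P;b+=P@o
    X=np.linalg.solve(A,b); return X,[np.linalg.norm((np.eye(3)-np.outer(d,d))@(X-o)) for o,d in rs]
def save(im,n): cv2.imwrite("pics/"+n,im["frame"][:,:,::-1])
E
cat > a.py <<'E'
from h import *
np.set_printoptions(precision=4,suppress=True)
I={n:get_image(n) for n in("side","top")}
for n in I: save(I[n],n+"0.png"); print(n,np.array(I[n]["position"]),rot(I[n]["orientation"])[:,2])
for q in["trough","rail_line","carrier","carrier_grip","carrier_lip","cup_1","bottle_3"]:
    rs=[]
    for n in I:
        l=place_of(q,I[n])[:2]; print(q,n,[(np.round(x["point"],1),round(x["score"],2)) for x in l])
        if l: rs.append(ray(I[n],l[0]["point"]))
    if len(rs)==2: print("   ",*tri(rs))
s=get_state(); print(s["position"],s["ee_rot"],s["contact_force"],s["clock"],nose_length)
E
python3 a.py
```

```text
side [0.207  0.7486 0.5456] [ 0.3571 -0.7863 -0.5042]
top [0.4441 0.0707 0.9668] [ 0.0771  0.0133 -0.9969]
trough side [(array([254.8, 295.2]), 0.95)]
trough top [(array([218.9, 228.2]), 0.74)]
    [0.4988 0.2199 0.0026] [np.float64(0.0009959979238948076), np.float64(0.000995997923894802)]
rail_line side [(array([273.4, 268.3]), 0.93), (array([331.8, 203.7]), 0.74)]
rail_line top [(array([204.9, 251.5]), 0.56)]
    [0.4458 0.2341 0.0992] [np.float64(0.0004925146868756904), np.float64(0.0004925146868757574)]
carrier side [(array([322.5, 227.5]), 0.64), (array([227.7, 257.5]), 0.27)]
carrier top [(array([345. , 249.4]), 0.93)]
    [ 0.4474 -0.0726  0.0102] [np.float64(0.004299104258912402), np.float64(0.004299104258912441)]
carrier_grip side [(array([320.9, 186.6]), 0.63)]
carrier_grip top [(array([359.7, 250.2]), 0.84)]
    [ 0.4519 -0.083   0.1243] [np.float64(0.0029746939710302714), np.float64(0.002974693971030175)]
carrier_lip side [(array([261.9, 218.3]), 0.63)]
carrier_lip top [(array([349.7, 264.5]), 0.62), (array([220.4, 228.6]), 0.6)]
    [ 0.4962 -0.0255  0.0714] [np.float64(0.0897796264993703), np.float64(0.08977962649937034)]
cup_1 side [(array([262.7, 219. ]), 0.62)]
cup_1 top [(array([337.1, 180.9]), 0.91)]
    [ 0.6091 -0.0546  0.0112] [np.float64(0.0008730536393340631), np.float64(0.0008730536393341819)]
bottle_3 side [(array([228.5, 255.3]), 0.72)]
bottle_3 top [(array([261.7, 180.1]), 0.97)]
    [0.6139 0.1218 0.0068] [np.float64(0.001742233254750758), np.float64(0.0017422332547507812)]
[ 0.19   -0.5427  0.2484] [0.0001 0.9859 0.1676 0.    ] [ 0.3515  1.5882 -0.0875] 0.8 0.017
```

```bash
python3 - <<'E'
import cv2
a=cv2.imread('pics/top0.png');b=cv2.imread('pics/side0.png')
cv2.imwrite('pics/top0c.png',cv2.resize(a[140:350,140:420],None,fx=2.8,fy=2.8))
cv2.imwrite('pics/side0c.png',cv2.resize(b[130:360,140:420],None,fx=2.6,fy=2.6))
E
```

```text
(no output)
```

View pics/top0c.png

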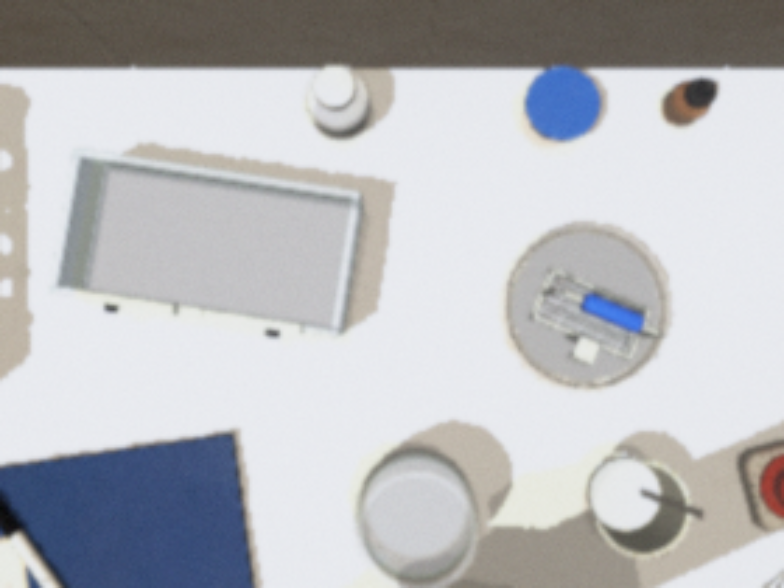

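View pics/side0c.png

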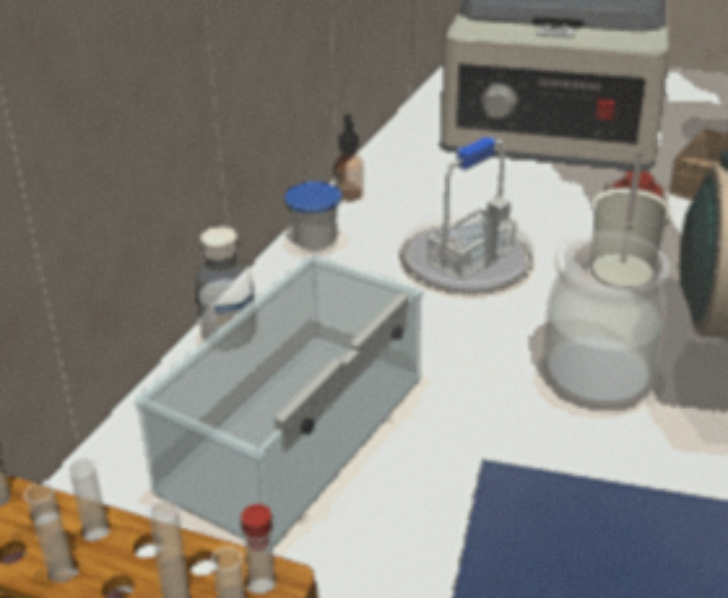

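The top crop shows the trough at left, turned about -0.14 rad. The carrier is in the dish at right, with its blue grip at crop (613,312) and its lip at (585,350). The side crop shows the rail from (280,420) to (405,300), with what may be a notch near (350,355). Next I'll refine the yaws and the grip centre using the colour.

```bash
cat > b.py <<'E'
from h import *
np.set_printoptions(precision=4,suppress=True)
T=get_image("top");S=get_image("side")
def blue(im,c,r=45):
    f=cv2.cvtColor(im["frame"],cv2.COLOR_RGB2HSV); m=cv2.inRange(f,(100,130,60),(130,255,255)); k=np.zeros_like(m)
    x,y=map(int,c); k[y-r:y+r,x-r:x+r]=m[y-r:y+r,x-r:x+r]
    n,l,st,ce=cv2.connectedComponentsWithStats(k); i=min([j for j in range(1,n) if st[j,4]>30],key=lambda j:np.hypot(*(ce[j]-c)))
    ys,xs=np.where(l==i); return np.c_[xs,ys].astype(np.float32),ce[i]
P,c=blue(T,(359,251)); Q,d=blue(S,(321,187))
print("blue",c,d,len(P),len(Q)); X,e=tri([ray(T,c),ray(S,d)]); print("grip",X,e)
W=np.array([atz(T,p,.131)[:2] for p in P],np.float32)*1000
r=cv2.minAreaRect(W); v=cv2.fitLine(W,cv2.DIST_L2,0,.01,.01).ravel(); v=v if v[1]>0 else -v
print(r,"yaw",np.arctan2(-v[0],v[1]), "cen",W.mean(0))
cr=lambda p:(p[0]/2.8+140,p[1]/2.8+140)
L=atz(T,cr((585,350)),.08);print("lip top vs grip",L-X)
C=[atz(T,cr(p),.095)[:2] for p in((78,155),(362,192),(342,333),(58,292))]
print(C,np.mean(C,0)); 
for a,b in((0,1),(3,2)):
    w=C[a]-C[b]; print("yaw",np.arctan2(-w[0],w[1]),np.linalg.norm(w))
cs=lambda p:(p[0]/2.6+140,p[1]/2.6+130)
for p in((280,413),(405,299),(348,355)): print("rail side",atz(S,cs(p),.105))
for p in((175,306),(303,326)): print("rail top",atz(T,cr(p),.105))
E
python3 b.py
```

```text
blue [358.4161 251.2044] [322.8551 187.3623] 137 69
grip [ 0.4481 -0.0811  0.1236] [np.float64(0.001123229038841424), np.float64(0.001123229038841296)]
((446.9846496582031, -80.3380126953125), (43.532432556152344, 12.66141128540039), 66.87136840820312) yaw -0.40501168 cen [447.0253 -80.1278]
lip top vs grip [-0.0301  0.0122 -0.0436]
[array([0.5639, 0.3155]), array([0.5362, 0.1   ]), array([0.4303, 0.1144]), array([0.4601, 0.3281])] [0.4976 0.2145]
yaw -0.1277035325104842 0.2172894995633928
yaw -0.13864794453161047 0.2157765038068359
rail side [0.4615 0.3096 0.105 ]
rail side [0.4316 0.1549 0.105 ]
rail side [0.4445 0.2357 0.105 ]
rail top [0.4499 0.2379 0.105 ]
rail top [0.4355 0.1428 0.105 ]
```

```bash
cat >> h.py <<'E'
def delta(x,y,z,yaw):
    """target TCP (m) with carrier yaw -> tool shift mm, turn deg"""
    s=get_state(); M=rot(s["ee_rot"]); d=M.T@(np.array([x,y,z])-s["position"])*1000
    cur=np.arctan2(M[1,0],M[0,0]); t=-np.degrees((yaw+np.pi/2-cur+np.pi)%(2*np.pi)-np.pi)
    print("shift",np.round(d,1),"turn",round(t,1),"| pos",np.round(s["position"],4),"tilt",np.round(M[:,2],3),"F",np.round(s["contact_force"],2),"t",s["clock"])
E
python3 -c "
from h import *
delta(.4475,-.080,.200,-.405);print(get_state()['contact_force'])"
```

```text
shift [ 395.9 -351.6   48.3] turn -47.5 | pos [ 0.19   -0.5427  0.2484] tilt [ 0. -0. -1.] F [ 0.5  -0.02 -0.98] t 0.9
[ 0.49880123 -0.01548039 -0.97870143]
```

View pics/top0.png

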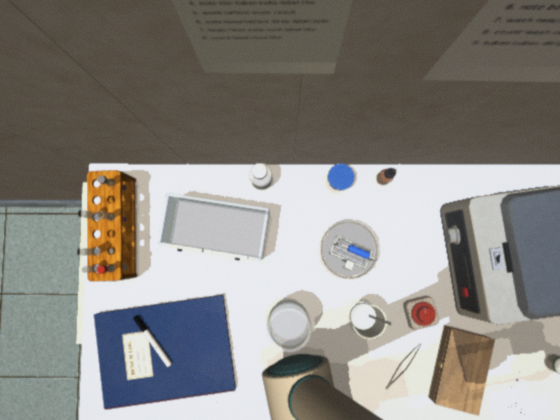

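View pics/side0.png

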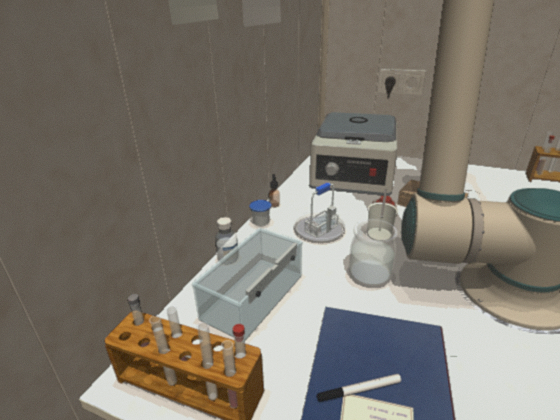

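Call:
apply_moves:
  deltas: [60,0,0,-30,0,60,10,-17,-62,-6,60,30,-50,-62,-12,60,49,-82,-62,-18,60,68,-114,-62,-24,60,87,-146,-62,-30,60,106,-178,-62,-36,60,125,-210,-62,-42,60,144,-242,-62,-47.5,60,178,-252,-62,-47.5,60,212,-262,-62,-47.5,60,246,-274,-62,-47.5]

```text
clock: 1.9
position: [0.3324, -0.2016, 0.311]
ee_rot: [0.001, 0.835, 0.55, 0.0]
contact_force: [1.0, -1.2, -0.5]
width: 0.0601
gripper_force: 0.0
```

```bash
python3 -c "
from h import *
delta(.4475,-.080,.200,-.405);print(get_state()['qpos'])"
```

```text
shift [157.3  57.5 110.9] turn -0.0 | pos [ 0.3324 -0.2016  0.311 ] tilt [ 0.002 -0.002 -1.   ] F [ 0.95 -1.16 -0.47] t 1.9
[-7.24365824e-01 -4.76073185e-02  1.73100759e+00 -3.29216888e-04
  1.45569241e+00 -3.18583309e-01]
```

Call:
apply_moves:
  deltas: [60,35,13,15,0,60,70,26,30,0,60,105,39,45,0,60,140,50,65,0,60,157,57,95,0,60,157,57,111,0,60,157,57,111,0,60,157,57,111,0,60,157,57,111,0]

```text
clock: 2.65
position: [0.4464, -0.0816, 0.2004]
ee_rot: [0.001, 0.835, 0.55, 0.0]
contact_force: [-0.1, -0.6, -0.6]
width: 0.0601
gripper_force: 0.0
```

```bash
python3 -c "
from h import *
delta(.4475,-.080,.119,-.405);T=get_image('top');S=get_image('side')
for n in('carrier_grip','carrier'):
  for i in(T,S): print([(x['point'],x['score']) for x in place_of(n,i)[:1]])
save(S,'s1.png')
"
```

```text
shift [ 1.9  0.2 81.4] turn -0.0 | pos [ 0.4464 -0.0816  0.2004] tilt [ 0.002 -0.001 -1.   ] F [-0.14 -0.61 -0.58] t 2.65
[([360.3, 250.4], 0.69)]
[([322.6, 186.0], 0.97)]
[([347.5, 249.6], 0.86)]
[([322.1, 227.4], 0.67)]
```

Call:
apply_moves:
  deltas: [60,2,0,25,0,60,2,0,50,0,60,2,0,70,0,60,2,0,81,0,60,2,0,81,0,60,2,0,81,0,0,2,0,81,0,0,2,0,81,0,0,2,0,81,0,0,2,0,81,0,0,2,0,81,0,0,2,0,81,0]
  squeeze: 40

```text
clock: 3.95
position: [0.4471, -0.0793, 0.1192]
ee_rot: [0.001, 0.835, 0.55, 0.0]
contact_force: [-1.0, 0.3, 6.0]
width: 0.0132
gripper_force: 40.0
```

Call:
apply_moves:
  deltas: [0,0,0,-10,0,0,0,0,-25,0,0,0,0,-45,0,0,0,0,-70,0,0,0,0,-100,0,0,0,0,-120,0,0,0,0,-120,0,0,0,0,-120,0]

```text
clock: 4.62
position: [0.4469, -0.0792, 0.2385]
ee_rot: [0.001, 0.835, 0.55, 0.0]
contact_force: [-0.4, 0.4, -2.3]
width: 0.0136
gripper_force: 39.4
```

```bash
python3 -c "
from h import *
T=get_image('top');S=get_image('side');save(S,'s2.png')
delta(.48,.21,.24,-.137)
for n in('carrier_grip','carrier_lip','carrier'):
  rs=[]
  for i in(T,S):
    l=place_of(n,i); print(n,[(x['point'],round(x['score'],2)) for x in l[:2]]); rs+=[ray(i,l[0]['point'])] if l else []
  if len(rs)==2: print(*tri(rs))
a=S['frame'][60:300,180:460,::-1]; b=T['frame'][170:300,280:420,::-1]
cv2.imwrite('pics/s2c.png',cv2.resize(a,None,fx=2.4,fy=2.4))
"
```

```text
shift [279.  -82.   -3.2] turn -15.4 | pos [ 0.4454 -0.0787  0.2366] tilt [-0.003  0.001 -1.   ] F [-0.47 -0.07 -2.96] t 4.7167
carrier_grip [([369.9, 250.0], 0.66)]
carrier_grip [([325.6, 141.9], 0.83)]
[ 0.44806733 -0.08018202  0.24227409] [np.float64(0.0007534482290177567), np.float64(0.0007534482290177294)]
carrier_lip [([358.9, 265.2], 0.94)]
carrier_lip [([332.0, 160.5], 0.82)]
[ 0.42351345 -0.06678115  0.20444753] [np.float64(0.0022686794188684733), np.float64(0.0022686794188685054)]
carrier [([356.0, 250.3], 0.96)]
carrier [([326.3, 187.3], 0.88)]
[ 0.44433221 -0.07762579  0.12594933] [np.float64(0.004717406170439254), np.float64(0.004717406170439259)]
```

View pics/s2c.png

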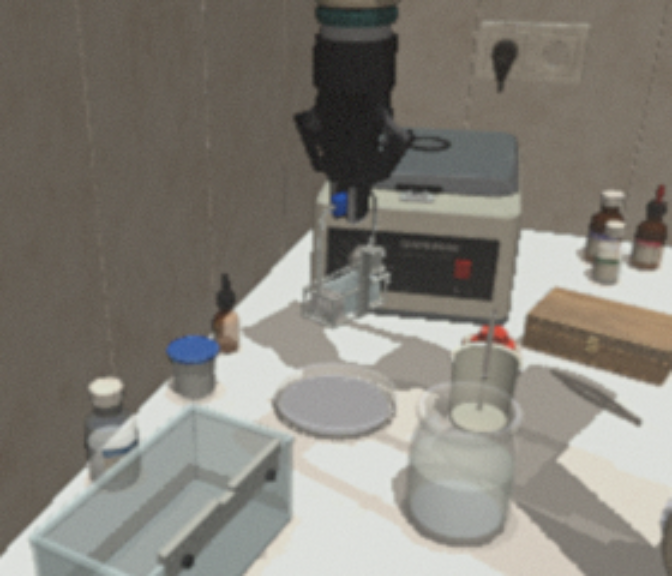

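The carrier hangs upright in the grip: grip at crop (345,205), lip at (370,260), dish empty. A notch shows in the rail near crop (228,495). Next I'll move it over the trough.

```bash
python3 -c "
from h import *
delta(.4737,.2078,.25,-.137)"
```

```text
shift [274.4 -87.9 -12.5] turn -15.4 | pos [ 0.4463 -0.079   0.2374] tilt [-0.002  0.    -1.   ] F [ 0.04  0.02 -2.25] t 5.0167
```

Call:
apply_moves:
  deltas: [0,10,-3,-13,0,0,33,-11,-13,-2,0,61,-20,-13,-4,0,92,-30,-13,-6,0,123,-40,-13,-8,0,154,-50,-13,-10,0,185,-60,-13,-12,0,215,-70,-13,-14,0,243,-79,-13,-15.4,0,263,-85,-13,-15.4,0,274,-88,-13,-15.4,0,274,-88,-13,-15.4]

```text
clock: 6.02
position: [0.474, 0.2093, 0.2508]
ee_rot: [-0.0, 0.753, 0.658, 0.0]
contact_force: [0.6, -0.7, -2.4]
width: 0.0133
gripper_force: 39.4
```

Call:
apply_moves:
  deltas: [0,0,0,0,0,0,0,0,0,0,0,0,0,0,0]

```text
clock: 6.27
position: [0.4736, 0.206, 0.2512]
ee_rot: [0.0, 0.754, 0.657, -0.0]
contact_force: [0.0, 0.0, -1.9]
width: 0.0128
gripper_force: 39.4
```

```bash
cat > c.py <<'E'
from h import *
np.set_printoptions(precision=4,suppress=True)
import sys
T=get_image('top');S=get_image('side')
save(T,sys.argv[1]+'t.png');save(S,sys.argv[1]+'s.png')
s=get_state();print(s["position"],s["contact_force"],s["clock"])
for n in('carrier_grip','carrier_lip','rail_line','trough'):
  rs=[]
  for i in(T,S):
    l=place_of(n,i); print(n,[(x['point'],round(x['score'],2)) for x in l[:2]]); rs+=[ray(i,l[0]['point'])] if l else []
  if len(rs)==2: print(*tri(rs))
a=cv2.resize(T['frame'][180:280,150:290,::-1],None,fx=4,fy=4,interpolation=2);b=cv2.resize(S['frame'][120:330,180:320,::-1],None,fx=2.85,fy=2.85)[:598,:240+0]
b=cv2.resize(S['frame'][150:350,190:320,::-1],None,fx=2,fy=2); 
h=max(a.shape[0],b.shape[0]);o=np.zeros((h,a.shape[1]+b.shape[1],3),np.uint8);o[:a.shape[0],:a.shape[1]]=a;o[:b.shape[0],a.shape[1]:]=b
cv2.imwrite('pics/%sc.png'%sys.argv[1],o[:,:800])
E
python3 c.py p3
```

```text
[0.4738 0.2062 0.2514] [ 0.2997 -0.3001 -2.7316] 6.3667
carrier_grip [([205.1, 236.1], 0.86)]
carrier_grip [([261.1, 186.2], 0.97)]
[0.4745 0.2065 0.2527] [np.float64(0.003165155532997406), np.float64(0.0031651555329974264)]
carrier_lip [([208.0, 248.4], 0.95)]
carrier_lip [([278.1, 209.0], 0.65)]
[0.4487 0.2062 0.2122] [np.float64(0.0022487034817943586), np.float64(0.0022487034817943244)]
rail_line [([208.7, 251.4], 0.66), ([216.7, 235.4], 0.31)]
rail_line [([276.5, 266.4], 0.8), ([254.9, 297.0], 0.73)]
[0.4446 0.2257 0.0982] [np.float64(0.0009814068901821031), np.float64(0.0009814068901821383)]
trough [([218.8, 226.6], 0.59)]
trough [([253.9, 295.2], 0.63)]
[0.5018 0.22   0.0017] [np.float64(0.0018235469796261201), np.float64(0.0018235469796261247)]
```

View pics/p3c.png

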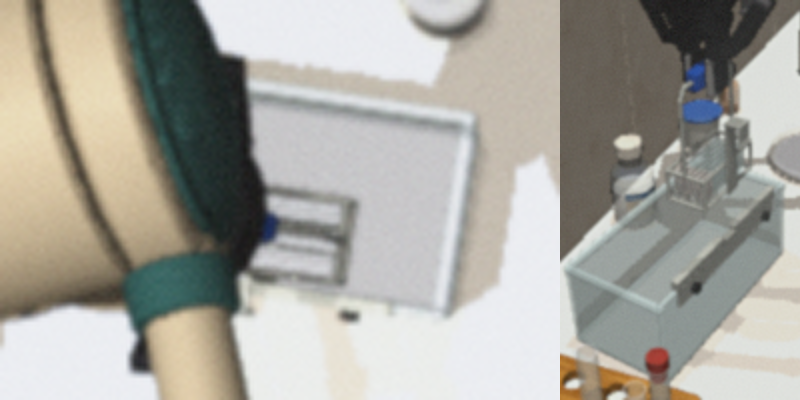

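Call:
apply_moves:
  deltas: [0,2,0,12,0,0,2,0,26,0,0,2,0,40,0,0,2,0,54,0,0,2,0,66,0,0,2,0,74,0,0,2,0,78,0,0,2,0,78,0,0,2,0,78,0,0,2,0,78,0]

```text
clock: 7.6
position: [0.4747, 0.2095, 0.174]
ee_rot: [0.0, 0.754, 0.657, 0.001]
contact_force: [0.6, 0.3, -1.7]
width: 0.0134
gripper_force: 39.4
```

```bash
python3 c.py p4; python3 - <<'E'
import cv2
b=cv2.imread('pics/p4s.png')[170:330,190:350]
cv2.imwrite('pics/p4z.png',cv2.resize(b,None,fx=3.7,fy=3.7,interpolation=2))
E
```

```text
[0.4746 0.2095 0.1741] [-0.1349  0.1309 -2.6695] 7.7
carrier_grip [([215.4, 238.0], 0.68)]
carrier_grip [([262.6, 224.2], 0.73), ([276.0, 264.4], 0.43)]
[0.4754 0.2024 0.1715] [np.float64(0.004637729201177152), np.float64(0.004637729201177224)]
carrier_lip [([213.0, 250.6], 0.62)]
carrier_lip [([271.8, 244.8], 0.63)]
[0.4521 0.2127 0.1372] [np.float64(0.005393698601948756), np.float64(0.005393698601948915)]
rail_line [([208.3, 248.7], 0.57)]
rail_line [([277.1, 267.8], 0.86), ([261.3, 224.8], 0.72)]
[0.4471 0.226  0.0946] [np.float64(0.0044221239278949154), np.float64(0.0044221239278947845)]
trough [([221.9, 226.1], 0.95)]
trough [([254.5, 295.5], 0.83), ([272.5, 244.9], 0.75)]
[ 0.5036  0.2138 -0.0049] [np.float64(0.0016231453426841862), np.float64(0.0016231453426842342)]
```

View pics/p4z.png

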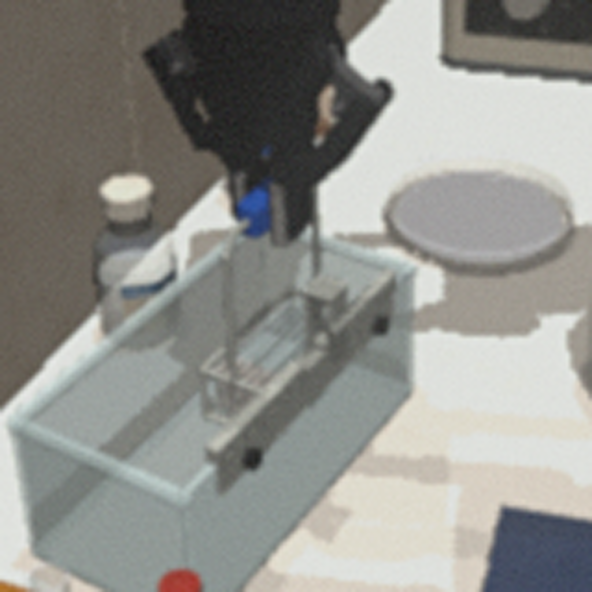

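Call:
apply_moves:
  deltas: [0,0,0,2,0,0,0,0,4,0,0,0,0,6,0,0,0,0,8,0,0,0,0,10,0,0,0,0,10,0,0,0,0,10,0]

```text
clock: 8.68
position: [0.4739, 0.2093, 0.163]
ee_rot: [-0.0, 0.754, 0.657, -0.0]
contact_force: [0.8, 0.4, -2.0]
width: 0.0133
gripper_force: 39.4
```

Call:
apply_moves:
  deltas: [0,0,0,2,0,0,0,0,4,0,0,0,0,6,0,0,0,0,8,0,0,0,0,10,0,0,0,0,12,0,0,0,0,12,0,0,0,0,12,0]

```text
clock: 9.35
position: [0.4739, 0.2093, 0.1511]
ee_rot: [-0.0, 0.754, 0.657, -0.0]
contact_force: [0.1, -0.6, -2.1]
width: 0.0134
gripper_force: 39.4
```

Call:
apply_moves:
  deltas: [0,0,0,1,0,0,0,0,2,0,0,0,0,2.5,0,0,0,0,3,0,0,0,0,3,0]

```text
clock: 9.77
position: [0.474, 0.2093, 0.1482]
ee_rot: [-0.0, 0.754, 0.657, -0.0]
contact_force: [-0.1, 0.5, -2.2]
width: 0.0134
gripper_force: 39.4
```

Call:
apply_moves:
  deltas: [0,0,0,0.5,0,0,0,0,0.5,0,0,0,0,1,0,0,0,0,1,0]

```text
clock: 10.1
position: [0.474, 0.2093, 0.1472]
ee_rot: [0.0, 0.754, 0.657, -0.0]
contact_force: [-0.2, -0.4, -2.7]
width: 0.0133
gripper_force: 39.4
```

Call:
apply_moves:
  deltas: [0,0,0,0.5,0,0,0,0,0.5,0,0,0,0,0.5,0]

```text
clock: 10.35
position: [0.4741, 0.2094, 0.1468]
ee_rot: [0.0, 0.754, 0.657, 0.0]
contact_force: [-0.2, 0.8, -1.3]
width: 0.0132
gripper_force: 39.5
```

Call:
apply_moves:
  deltas: [0,0,0,0.5,0,0,0,0,0.5,0,0,0,0,0.5,0]

```text
clock: 10.6
position: [0.4742, 0.2094, 0.1467]
ee_rot: [0.0, 0.754, 0.657, 0.0]
contact_force: [-1.4, -0.4, 1.9]
width: 0.0135
gripper_force: 40.2
```

Call:
apply_moves:
  deltas: [0,0,0,0.5,0,0,0,0,0.5,0,0,0,0,0.5,0]

```text
clock: 10.85
position: [0.4743, 0.2094, 0.1466]
ee_rot: [0.0, 0.754, 0.657, 0.0]
contact_force: [-1.4, -0.7, 4.6]
width: 0.0134
gripper_force: 40.8
```

Call:
apply_moves:
  deltas: [0,1,0,-0.4,0,0,2,0,-0.4,0,0,3,0,-0.4,0,0,3,0,-0.4,0]

```text
clock: 11.18
position: [0.4747, 0.2117, 0.1466]
ee_rot: [0.001, 0.753, 0.658, -0.0]
contact_force: [-0.8, -2.7, 5.3]
width: 0.0136
gripper_force: 40.8
```

Call:
apply_moves:
  deltas: [0,1,0,0,0,0,2,0,0,0,0,3,0,0,0,0,3,0,0,0]

```text
clock: 11.52
position: [0.4751, 0.2147, 0.1466]
ee_rot: [0.001, 0.753, 0.658, -0.0]
contact_force: [-0.2, -2.9, 5.2]
width: 0.0133
gripper_force: 40.8
```

Call:
apply_moves:
  deltas: [0,1,0,0,0,0,2,0,0,0,0,3,0,0,0,0,3,0,0,0]

```text
clock: 11.85
position: [0.4755, 0.2177, 0.1465]
ee_rot: [0.001, 0.753, 0.658, -0.0]
contact_force: [-0.3, -4.7, 5.6]
width: 0.0139
gripper_force: 40.7
```

Call:
apply_moves:
  deltas: [0,0,0,-0.5,0,0,0,0,-0.7,0,0,0,0,-0.7,0]

```text
clock: 12.1
position: [0.4754, 0.2183, 0.1467]
ee_rot: [0.0, 0.754, 0.657, 0.0]
contact_force: [-0.1, -1.8, 1.3]
width: 0.0136
gripper_force: 40.0
```

```bash
python3 - <<'E'
from h import *
np.set_printoptions(precision=4,suppress=True)
import cv2
S=get_image('side');save(S,'p5s.png')
a=cv2.imread('pics/p4s.png');b=S['frame'][:,:,::-1]
# trough shift: phase correlate lower glass/rail patches between p4 and now
for (x0,y0,x1,y1) in((190,280,250,340),(235,285,275,310),(285,235,310,275)):
    g=lambda i:np.float32(cv2.cvtColor(np.ascontiguousarray(i[y0:y1,x0:x1]),cv2.COLOR_BGR2GRAY))
    print(cv2.phaseCorrelate(g(a),g(b),cv2.createHanningWindow((x1-x0,y1-y0),cv2.CV_32F)))
s=get_state();print(s['position'],s['contact_force'],s['moment'])
E
```

```text
((0.01578544820114658, 0.13500502302215622), 0.9917424466874865)
((-0.5784643430498448, 1.0304919159460102), 0.8545109004974365)
((0.7107367356347822, 0.32308588698444396), 1.0099728965759278)
[0.4754 0.2183 0.1467] [ 0.7658 -2.2283  0.9757] [-0.3242  0.0286  0.0449]
```

Call:
apply_moves:
  deltas: [0,1,0,0,0,0,2,0,0,0,0,3,0,0,0,0,3,0,0,0]

```text
clock: 12.48
position: [0.4755, 0.2216, 0.1467]
ee_rot: [-0.0, 0.754, 0.657, -0.0]
contact_force: [-0.1, -1.2, 1.5]
width: 0.0134
gripper_force: 39.8
```

Call:
apply_moves:
  deltas: [0,1,0,0,0,0,2,0,0,0,0,3,0,0,0,0,3,0,0,0]

```text
clock: 12.82
position: [0.4759, 0.2247, 0.1465]
ee_rot: [-0.0, 0.754, 0.657, 0.0]
contact_force: [-0.5, -0.3, -2.6]
width: 0.0137
gripper_force: 39.4
```

Call:
apply_moves:
  deltas: [0,1,0,0,0,0,2,0,0,0,0,3,0,0,0,0,3,0,0,0]

```text
clock: 13.15
position: [0.4765, 0.2274, 0.1468]
ee_rot: [-0.0, 0.754, 0.657, 0.0]
contact_force: [0.3, -0.5, -2.7]
width: 0.0133
gripper_force: 39.4
```

Call:
apply_moves:
  deltas: [0,-1,0,0,0,0,-2,0,0,0,0,-2,0,0.4,0,0,-2,0,0.8,0,0,-2,0,0.8,0]

```text
clock: 13.57
position: [0.4762, 0.2251, 0.146]
ee_rot: [0.0, 0.754, 0.657, -0.0]
contact_force: [0.4, 0.0, -3.0]
width: 0.0135
gripper_force: 39.4
```

Call:
apply_moves:
  deltas: [0,0,0,0.4,0,0,0,0,0.8,0,0,0,0,0.8,0]

```text
clock: 13.82
position: [0.4762, 0.2252, 0.1452]
ee_rot: [-0.0, 0.754, 0.657, 0.0]
contact_force: [-0.3, 0.3, -2.6]
width: 0.0132
gripper_force: 39.4
```

Free below the rail's top, so it is in the notch mouth. I'll keep lowering.

Call:
apply_moves:
  deltas: [0,0,0,0.5,0,0,0,0,1,0,0,0,0,1,0]

```text
clock: 14.07
position: [0.4762, 0.2253, 0.1442]
ee_rot: [-0.0, 0.754, 0.657, 0.0]
contact_force: [0.6, 0.2, -2.4]
width: 0.013
gripper_force: 39.4
```

Call:
apply_moves:
  deltas: [0,0,0,0.4,0,0,0,0,0.8,0,0,0,0,0.8,0]

```text
clock: 14.32
position: [0.4762, 0.2252, 0.1434]
ee_rot: [-0.0, 0.754, 0.657, 0.0]
contact_force: [0.3, 0.3, -2.4]
width: 0.0131
gripper_force: 39.4
```

Call:
apply_moves:
  deltas: [0,0,0,0.4,0,0,0,0,0.8,0,0,0,0,0.8,0]

```text
clock: 14.57
position: [0.4762, 0.2252, 0.1426]
ee_rot: [-0.0, 0.754, 0.657, 0.0]
contact_force: [-0.8, -0.5, -3.8]
width: 0.0134
gripper_force: 39.4
```

Call:
apply_moves:
  deltas: [0,0,0,0.4,0,0,0,0,0.8,0,0,0,0,0.8,0]

```text
clock: 14.82
position: [0.4762, 0.2252, 0.1418]
ee_rot: [0.0, 0.754, 0.657, 0.0]
contact_force: [-0.6, 0.8, -2.6]
width: 0.0131
gripper_force: 39.4
```

Call:
apply_moves:
  deltas: [0,0,0,0.4,0,0,0,0,0.8,0,0,0,0,0.8,0]

```text
clock: 15.07
position: [0.4762, 0.2252, 0.141]
ee_rot: [0.0, 0.754, 0.657, 0.0]
contact_force: [0.8, -0.1, -2.6]
width: 0.0135
gripper_force: 39.4
```

Call:
apply_moves:
  deltas: [0,0,0,0.4,0,0,0,0,0.5,0,0,0,0,0.5,0]

```text
clock: 15.32
position: [0.4763, 0.2252, 0.1408]
ee_rot: [0.0, 0.754, 0.657, 0.0]
contact_force: [-0.3, 1.2, -0.1]
width: 0.0137
gripper_force: 39.7
```

Call:
apply_moves:
  deltas: [0,0,-0.4,0,0,0,0,-0.8,0,0,0,0,-0.8,0,0]

```text
clock: 15.57
position: [0.476, 0.2253, 0.1409]
ee_rot: [0.001, 0.754, 0.657, 0.001]
contact_force: [1.9, 0.5, 0.0]
width: 0.0131
gripper_force: 39.7
```

Call:
apply_moves:
  deltas: [0,0,-0.4,0,0,0,0,-0.8,0,0,0,0,-0.8,0,0]

```text
clock: 15.82
position: [0.475, 0.2254, 0.1408]
ee_rot: [0.0, 0.754, 0.657, 0.0]
contact_force: [1.6, 0.5, 0.3]
width: 0.0133
gripper_force: 39.9
```

Call:
apply_moves:
  deltas: [0,0,-0.4,0,0,0,0,-0.8,0,0,0,0,-0.8,0,0]

```text
clock: 16.07
position: [0.4746, 0.2255, 0.1409]
ee_rot: [0.001, 0.754, 0.657, 0.001]
contact_force: [3.9, -0.4, 0.8]
width: 0.0131
gripper_force: 39.9
```

```bash
python3 -c "
import cv2
from h import *
S=get_image('side');save(S,'p6s.png')
cv2.imwrite('pics/p6z.png',cv2.resize(S['frame'][170:330,190:350,::-1],None,fx=3.7,fy=3.7,interpolation=2))
s=get_state();print(s['position'],s['contact_force'],s['moment'])"
```

```text
[0.47456969 0.22551263 0.14089382] [3.56230388 0.04100275 0.93887692] [-0.05915774 -0.53223912 -0.05161949]
```

View pics/p6z.png

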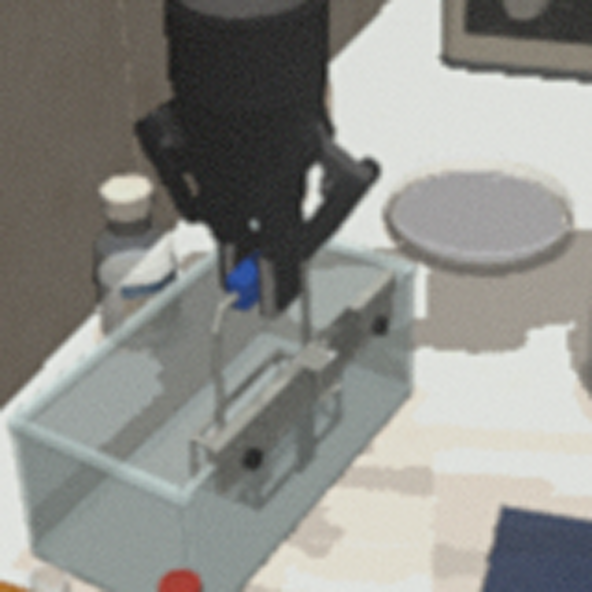

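The picture shows the lip flush in the notch at crop (318,360), with the tail outside and the rack inside. Next I'll release it.

Call:
apply_moves:
  deltas: [14,0,0.4,0,0,16,0,0.4,0,0,20,0,0.4,0,0,26,0,0.4,0,0,32,0,0.4,0,0,38,0,0.4,0,0,45,0,0.4,0,0,45,0,0.4,0,0,45,0,0.4,0,0,45,0,0.4,0,0]
  squeeze: 20

```text
clock: 16.95
position: [0.4742, 0.2255, 0.1405]
ee_rot: [-0.0, 0.754, 0.657, -0.0]
contact_force: [-0.0, 0.5, 0.5]
width: 0.0448
gripper_force: 0.0
```

Call:
apply_moves:
  deltas: [45,0,0,-5,0,45,0,0,-15,0,45,0,0,-30,0,45,0,0,-50,0,45,0,0,-80,0,45,0,0,-110,0,45,0,0,-120,0,45,0,0,-120,0,45,0,0,-120,0,45,0,0,-120,0]

```text
clock: 17.78
position: [0.4733, 0.2252, 0.2592]
ee_rot: [-0.0, 0.754, 0.657, -0.001]
contact_force: [0.4, 0.0, 0.1]
width: 0.0449
gripper_force: 0.0
```

```bash
python3 -c "
import cv2
from h import *
S=get_image('side')
cv2.imwrite('pics/p7z.png',cv2.resize(S['frame'][170:330,190:350,::-1],None,fx=3.7,fy=3.7,interpolation=2))
s=get_state();print(s['position'],s['contact_force'],s['clock'])"
```

```text
[0.47315356 0.22510155 0.2588552 ] [ 0.95297777  0.27034253 -0.89641182] 17.8333
```

View pics/p7z.png

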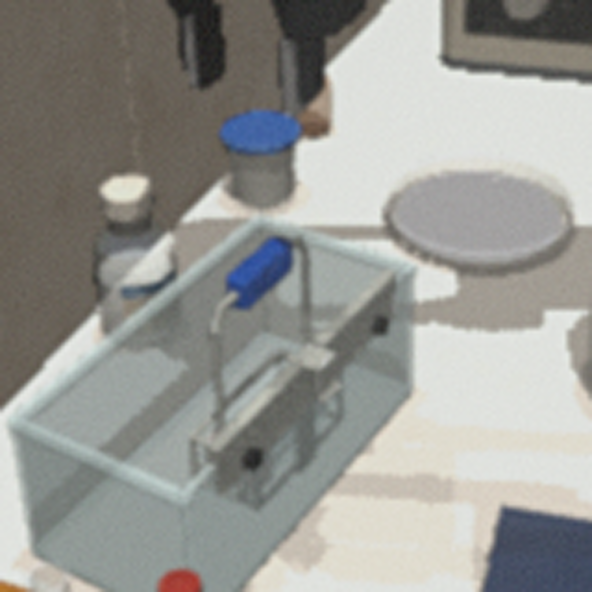

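The carrier hangs upright with its lip in the notch at crop (318,358) and the gripper is clear.

```bash
python3 -c "
from rig import *
print(sign_off())"
```

```text
the job is handed in; nothing more can be done
None
```

The carrier is hanging upright in the trough with its lip home in the rail's notch and the gripper clear; I handed the job in at about 18 s, and no verdict was returned.

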